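# Serve the flatbread from the baking sheet and cover it

### The arm

A 6-joint arm with a two-finger parallel gripper is mounted at the origin on the work surface. World frame = base frame: x ahead of the robot, y to its left, z up, the work surface at z = 0. Lengths are in m, angles in rad, forces in N, time in s.
With the tool pointing down it reaches from about 0.25 to 0.775 m from the base axis. Payload 8.9 kg.
Tool frame: the origin (TCP) lies between the finger pads, 19 mm behind the fingertips; this is the grasp point; z points along the fingers, y is the line along which they close (so a half turn about z gives the same grasp; the last joint's range is limited). The gripper opens to 85 mm and grips with 20 to 120 N. Pads are 22 mm wide; open, the fingers measure 114 mm over their backs; the gripper's body (76 mm by 85 mm) begins 54 mm behind the grasp point. The pads swing forward as they close: fully open they stand 13 mm farther back than shut.
Start: joints at [-1.281, 0.291, -0.153, 1.127, 0, 1.431], TCP at [0.218, -0.477, 0.25] pointing down, gripper open.
Joint ranges: [-2.52, 2.52], [-0.91, 1.74], [-1.3, 1.37], [-1.96, 2.02], [-1.52, 1.47], [-3.14, 3.14]. Speed limits (rad/s): [2.22, 2.22, 2.79, 3.14, 3.14, 3.14].

### API

Orientations are given as a rotation vector (axis times angle).
In Python, from plant import readout, read_camera, calibration, ticket gives the robot as it stands.
- The arm moves only by the shell command python3 -m inch 'ROWS' [OPENING]. ROWS is JSON, a list of rows, each a list of 4 numbers: the shift along the tool's x, y, z in mm, then the turn about the tool's z in degrees. In form: [[dx, dy, dz, spin], ...]. A call has 1 to 8 rows; each row is the pose to reach, as a shift and turn from the pose commanded when the call began, along the tool's axes at that moment; what a row does not reach only later rows make up. A row lasts 1/8 s, in which the tool goes at most 62.5 mm and 10.7 degrees, less where a joint would pass 70% of its speed; a pose out of reach is approached as far as the arm can. A call with a gripper value outside its range is refused whole. OPENING is the finger opening in mm, from 0 to 85.4, set as the call begins (- or left out, the last holds). The fingers move at their own pace and stop on an object; the grip force is fixed at half the most. Time passes only in rows, so rows that repeat a pose let the fingers close. It gives the time, the measured TCP pose, the force, the opening and the grip force at its end, in the units of the state.
- readout.read_state(): the state, without advancing time (a new reading comes with each control period).
- read_camera(name): name is "scene" or "top" or "wrist"; returns the picture (480x640x3 uint8, red, green, blue); there is no depth.
- calibration(name): a dict with "vfov" (degrees; the focal length in pixels is half the picture's height over the tangent of half this angle, whatever the lens; pixels are square), "cx", "cy" (the principal point, pixels), "xyz" and "rotation" of the camera in the world. Camera axes: x right, y down, z forward; pixel columns grow to the right and rows downward; lengths in m; the calibration is good to about 2 mm. A picture is of the moment at which its call begins: read the wrist's pose just before it. calibration takes no time and is no camera call; for the wrist camera it gives the pose at the moment of the call.
- ticket.close_job(): hands the job in; it is judged then, once.
The state is a dict: "time": time; "joint_pos": joint angles; "joint_velocities": joint speeds; "effort": joint torques, N m; "tool_pos": TCP position; "ee_rot": TCP orientation; "ft_force": force on the tool from outside, world axes, zero at the start; "torque": the same for the moment, N m; "opening": finger opening in m; "grip_force": force on a finger pad.
Only numpy, scipy, OpenCV 4.12 (cv2) and the standard library are available. Lean on these libraries where they do the work, as an engineer would, in place of code of your own. Each camera call takes 0.05 s, during which the arm holds its last target. There are 200 camera calls.

### The job

Slide the spatula under the crisp round flatbread on the baking sheet, lift it on the blade and lay it, right way up, in the middle of the flat terracotta plate; do not touch the bread with the gripper and do not let it drop. Then leave the spatula lying with its blade flat on the empty baking sheet, and last of all set the steamer lid over the bread, gently, so that its rim sits flat on the plate all round. Leave the other things on the counter where they are.

Things in the scene. Friction and masses are not known exactly. Their poses are not given: they have to be found in the camera images.
- bread: Rigid crisp round flatbread (brown disc, scored on top), 92 mm across, 16 mm thick, 0.12 kg, on the baking sheet near its back lip. Underside flat to 64 mm across, then bevelled up to the full width 6 mm above the bottom, so a blade can enter under its edge. Slippery (friction about 0.35). Origin: centre of its underside, z up.
- sheet: Heavy dark steel baking sheet, fixed: 190 mm (x) by 170 mm (y), floor 8 mm above the counter. Lips 14 mm high above the floor and 6 mm thick along the back (+x) and both sides; no lip along the front (-x), facing the robot. Inner floor: x -95 to +89 mm, y -79 to +79 mm. Bread pushed along +x stops at the back lip. Origin: centre of its underside, z up.
- sheet_floor (a point): Middle of the baking sheet's floor, on its upper face (8 mm above the sheet's origin).
- spatula: Steel spatula, 0.22 kg, standing on its flat blade, handle level in the air. Blade 80 mm long (x), 76 wide (y), 2.5 thick; from its rear a narrow neck climbs to a straight wooden handle along x from -75 to -170 mm, 18 mm wide (y), 20 high (z 40 to 60 mm). Origin: centre of the blade's underside; +x from handle to blade's front edge, z up.
- spatula_grip (a point): Where to grip the spatula: the middle of the handle's section, 100 mm behind and 50 mm above the spatula's origin; fingers close along the spatula's y on 18 mm.
- spatula_edge (a point): Middle of the blade's front edge, on the underside, 40 mm ahead of the spatula's origin.
- plate: Flat round terracotta serving plate without a rim, fixed to the counter, 180 mm across, 12 mm high, top quite flat. Origin: centre of its underside, z up.
- plate_top (a point): Centre of the plate's upper face (12 mm above the plate's origin).
- lid: Domed aluminium steamer lid with a black upright cylindrical knob, 0.18 kg, standing on its open rim. 144 mm across outside, wall 3 mm, inside 138 mm across at the rim, 42 mm high; dome top 45 mm above the rim, flat to 90 mm across. Knob 24 mm in diameter, from 45 to 77 mm above the rim. Origin: centre of the rim's plane (underside), z up.
- lid_knob (a point): On the knob's axis, 67 mm above the lid's rim: a good height for the TCP in a grasp from above.
- turntable: Small wooden turntable, 170 mm across and 24 mm high, with three closed glass spice jars fixed on it (44 mm across, reaching 97 mm above the counter); a bystander. Origin: centre of its underside.
- mug: Empty white enamel mug, 76 mm across, 80 mm tall, handle at its +y; a bystander. Origin: centre of its underside.
- saltbowl: Small blue salt bowl, 72 mm across, 34 mm tall; a bystander. Origin: centre of its underside.
- rollingpin: Short wooden rolling pin lying crosswise, 250 mm long, 44 mm thick, along its own x; a bystander. Origin: under its middle, on the counter.
- slottedspoon: Steel slotted spoon lying flat, its slotted disc 68 mm across, handle 220 mm to its -x; at most 14 mm high; a bystander. Origin: centre of the disc's underside.
There are look-alikes about, which are no part of the job. What is meant by the spatula is not green or purple, and is the larger of those in its own colour.

How it is judged:
On the way, in this order (a step that is already met when the one before it is completed fails the run):
1. the bread is lifted clear of the baking sheet on the spatula's blade (its underside at least 15 mm above the sheet's floor, roughly level) (z of bread in the frame of sheet above 0.023 m and contact force between bread and spatula above 0.2 N and contact force between bread and sheet below 0.02 N and angle between bread's own z axis and vertical below 0.6 rad), for 0.2 s.
2. the bread lies flat, right way up and wholly on the plate (centre within 45 mm of the plate's centre), clear of the spatula (z of bread in the frame of plate between 0.008 and 0.017 m and horizontal distance between bread and plate below 0.045 m and angle between bread's own z axis and vertical below 0.1 rad and contact force between bread and spatula below 0.02 N and linear speed of bread below 0.02 m/s), for 0.2 s.
3. the spatula lies let go with its blade flat on the baking sheet, the bread still on the plate (x of spatula in the frame of sheet between -0.075 and 0.075 m and y of spatula in the frame of sheet between -0.06 and 0.06 m and z of spatula in the frame of sheet between 0.004 and 0.014 m and angle between spatula's own z axis and vertical below 0.1 rad and contact force between spatula and the fingers below 0.05 N and horizontal distance between bread and plate below 0.045 m), for 0.2 s.
At the end, for the whole second after the job is handed in: Bread flat, right way up, within 45 mm of the plate's centre; lid over it, rim flat on the plate (4 mm, 0.06 rad), within 30 mm of plate and bread centres; spatula free, blade flat on the sheet (centre within 75 mm along, 60 mm across); all at rest (all of step 3 and z of bread in the frame of plate between 0.008 and 0.017 m and angle between bread's own z axis and vertical below 0.1 rad and contact force between bread and spatula below 0.02 N and z of lid in the frame of plate between 0.008 and 0.016 m and angle between lid's own z axis and vertical below 0.06 rad and horizontal distance between lid and plate below 0.03 m and horizontal distance between bread and lid below 0.03 m and linear speed of each of bread, spatula, lid below 0.02 m/s); the robot touches nothing.
It fails at once if the gripper or arm touches the bread (contact force between any of the fingers, the arm and bread above 0.5 N).
It fails at once if the bread is dropped (falls freely by some 40 mm) (linear speed of bread above 0.9 m/s and contact force between bread and spatula below 0.01 N).
It fails at once if the lid is dropped (falls freely by some 40 mm) (linear speed of lid above 0.9 m/s and contact force between lid and the fingers below 0.01 N).
It fails at once if a bystander is shifted by more than 40 mm (rolling pin and slotted spoon 50 mm) (distance of any of turntable, mug, saltbowl from where it was at the start of the episode above 0.04 m or distance of any of rollingpin, slottedspoon from where it was at the start of the episode above 0.05 m).
It also fails if it takes over 72 s, if anything falls off the work surface, if the arm or the gripper's body presses on something with over 40 N, if the wrist force passes 120 N, or if a joint passes its speed limit or range.

## Working session

There is one attempt and no reset: what is moved stays moved. The work goes in short steps, Python scripts to look and compute and a shell command to move; the robot and the scene stay as the last step left them, time stands still between calls to the robot, and variables do not carry over. Pictures are saved under pics/ and viewed, at most 10 in all, crops included, and the job is handed in when it is done.

```bash
ls; mkdir -p pics
python3 - <<'E'
from plant import readout, read_camera, calibration
import cv2,numpy as np
for n in("scene","top","wrist"):
    c=calibration(n);print(n,c)
    im=read_camera(n);cv2.imwrite(f"pics/{n}0.png",im[:,:,::-1])
s=readout.read_state();print(s)
E
```

```text
pics
scene {'vfov': 53.383137735986466, 'cx': 318.26295478034206, 'cy': 247.63639274477612, 'xyz': array([ 1.3959526 , -0.34734308,  1.00498768]), 'rotation': array([-2.0123608 , -1.27355353,  0.55284518])}
top {'vfov': 42.95413709744435, 'cx': 324.3412327232119, 'cy': 230.65711269473562, 'xyz': array([0.24721467, 0.07838758, 1.72475725]), 'rotation': array([-2.13411323,  2.14856236, -0.13882065])}
wrist {'vfov': 58.73174801823195, 'cx': 315.6755631917927, 'cy': 240.63596500672267, 'xyz': array([ 0.29294073, -0.44254829,  0.37335311]), 'rotation': array([ 2.40306024, -1.54126731, -0.25770989])}
{'time': 0.15, 'joint_pos': array([-1.28128925e+00,  2.91145615e-01, -1.53923201e-01,  1.12671271e+00,
       -3.17360335e-05,  1.43150280e+00]), 'joint_velocities': array([-0.00129546, -0.00052844,  0.00249654, -0.00018362,  0.00127183,
        0.00038574]), 'effort': array([ 9.94849943e-04, -5.37369454e+01,  3.31519604e+01,  1.15326230e-02,
       -2.70331684e-04,  2.49761044e-06]), 'tool_pos': array([ 0.21819381, -0.47717308,  0.24957806]), 'ee_rot': array([-3.06870565e+00, -6.68201474e-01,  1.65780062e-04]), 'ft_force': array([-0.72975999, -0.00952413,  0.02958329]), 'torque': array([0.04246582, 0.05504613, 0.01569643]), 'grip_force': 0.0, 'opening': 0.0856095587522684}
```

View pics/top0.png

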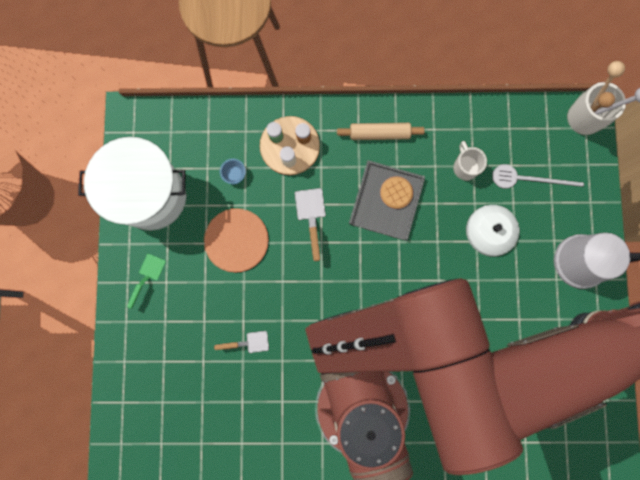

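View pics/scene0.png

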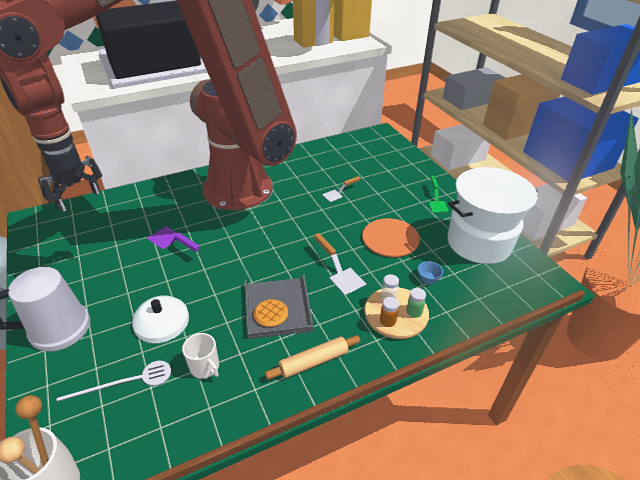

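Candidates for the spatula:
- Large steel blade with a wooden handle: top (311,220), scene (340,265).
- Small steel spatula with a wooden handle: top (245,342), scene (340,190).
- Green: top (145,275).
- Purple: scene (172,240).

I choose the large steel one. Other positions in the top view are bread (396,192), plate (236,240), sheet (388,200), and lid (493,230) with its knob at (497,228).

```bash
cat > h.py <<'E'
import numpy as np,cv2
from scipy.spatial.transform import Rotation as R
from plant import readout, read_camera, calibration
def ray(c,uv):
    f=240/np.tan(np.radians(c["vfov"]/2))
    d=np.array([(uv[0]-c["cx"])/f,(uv[1]-c["cy"])/f,1.])
    return c["xyz"],R.from_rotvec(c["rotation"]).apply(d)
def onz(c,uv,z):
    o,d=ray(c,uv);return o+d*(z-o[2])/d[2]
def proj(c,p):
    f=240/np.tan(np.radians(c["vfov"]/2))
    q=R.from_rotvec(c["rotation"]).inv().apply(np.array(p)-c["xyz"])
    return np.array([c["cx"]+f*q[0]/q[2],c["cy"]+f*q[1]/q[2]])
def cnts(mask,amin):
    cs,_=cv2.findContours(mask.astype(np.uint8),cv2.RETR_EXTERNAL,cv2.CHAIN_APPROX_NONE)
    return sorted([k for k in cs if cv2.contourArea(k)>amin],key=cv2.contourArea,reverse=True)
def poly(c,k,z): return np.array([onz(c,p,z)[:2] for p in k.reshape(-1,2)])
E
python3 - <<'E'
from h import *
top=cv2.imread("pics/top0.png")
cv2.imwrite("pics/crop0.png",cv2.resize(top[150:280,190:430],None,fx=3.3,fy=3.3,interpolation=cv2.INTER_CUBIC))
for n in("top","scene"):
    im=cv2.imread(f"pics/{n}0.png");h=cv2.cvtColor(im,cv2.COLOR_BGR2HSV);H,S,V=h[...,0],h[...,1],h[...,2]
    c=calibration(n)
    boxes={"top":{"plate":(195,195,280,285),"bread":(370,165,425,220),"sheet":(340,150,435,250),"spat":(290,185,332,262),"knob":(485,220,510,238),"lid":(460,200,525,260)},
    "scene":{"plate":(350,210,430,262),"bread":(240,290,300,332),"sheet":(235,270,320,345),"spat":(310,230,368,296),"knob":(145,295,167,315)}}[n]
    for k,(a,b,e,f) in boxes.items():
        m=np.zeros(H.shape,bool);m[b:f,a:e]=1
        if k in("plate","bread"): m&=(H<25)&(S>110)&(V>90)
        if k in("sheet",): m&=(S<70)|((H<25)&(S>110))
        if k=="spat": m&=(S<70)|(H<25)
        if k=="lid": m&=(S<70)
        if k=="knob": m&=V<70
        q=cnts(m,15)[0];z={"plate":.012,"bread":.022,"sheet":.022,"spat":.003,"knob":.077,"lid":.0}[k]
        P=poly(c,q,z).astype(np.float32);r=cv2.minAreaRect(P)
        print(n,k,"bbox",cv2.boundingRect(q),"ctr",np.round(r[0],4),"size",np.round(r[1],4),"ang",round(r[2],1),np.round(cv2.boxPoints(r),3).tolist() if k in("sheet","spat") else "")
E
```

```text
top plate bbox (204, 208, 64, 64) ctr [0.4685 0.3514] size [0.1799 0.1761] ang 63.8 
top bread bbox (381, 177, 32, 32) ctr [ 0.6007 -0.1062] size [0.0887 0.0878] ang 43.7 
top sheet bbox (340, 150, 95, 97) ctr [ 0.5863 -0.0772] size [0.2683 0.2772] ang 88.2 [[0.4440000057220459, -0.2070000022649765], [0.7210000157356262, -0.2160000056028366], [0.7289999723434448, 0.05299999937415123], [0.4519999921321869, 0.061000000685453415]]
top spat bbox (290, 185, 42, 77) ctr [0.5179 0.1401] size [0.1177 0.2198] ang 89.6 [[0.40799999237060547, 0.0820000022649765], [0.6269999742507935, 0.07999999821186066], [0.628000020980835, 0.1979999989271164], [0.40799999237060547, 0.20000000298023224]]
top knob bbox (494, 225, 7, 6) ctr [ 0.4889 -0.3704] size [0.0166 0.0138] ang 89.5 
top lid bbox (460, 200, 65, 60) ctr [ 0.497  -0.3767] size [0.181  0.1697] ang 87.9 
scene plate bbox (362, 218, 58, 39) ctr [0.4709 0.3515] size [0.1792 0.182 ] ang 64.8 
scene bread bbox (253, 299, 35, 28) ctr [ 0.6065 -0.1063] size [0.0901 0.0922] ang 64.8 
scene sheet bbox (239, 275, 75, 70) ctr [ 0.6007 -0.0877] size [0.1856 0.2361] ang 74.6 [[0.4620000123977661, -0.1459999978542328], [0.6899999976158142, -0.20900000631809235], [0.7390000224113464, -0.029999999329447746], [0.5120000243186951, 0.032999999821186066]]
scene spat bbox (314, 233, 53, 63) ctr [0.4857 0.134 ] size [0.2651 0.0854] ang 7.7 [[0.3490000069141388, 0.1589999943971634], [0.36000001430511475, 0.07400000095367432], [0.6230000257492065, 0.10899999737739563], [0.6110000014305115, 0.1940000057220459]]
scene knob bbox (151, 300, 11, 13) ctr [ 0.5087 -0.3742] size [0.0443 0.0189] ang 1.1
```

View pics/crop0.png

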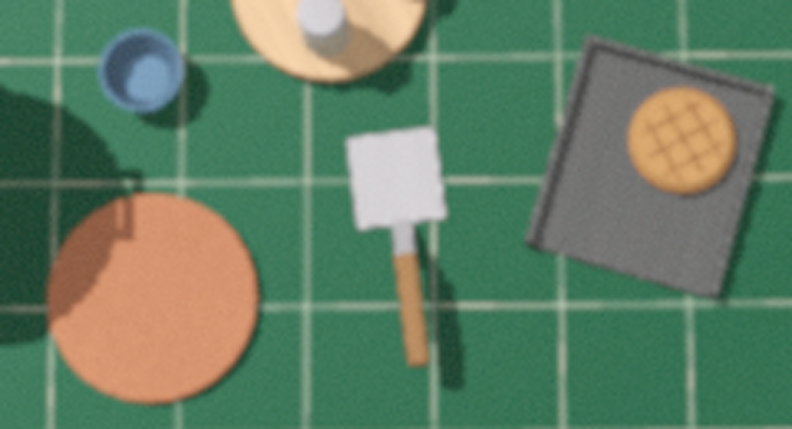

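The crop shows the chosen spatula. It has a large pale steel blade at crop (395,178) and a wooden handle running down to (417,365). The sheet's lip-free front edge runs from (530,243) to (720,297). Next I refine the spatula and sheet corners.

Run:
```python
from h import *
for n,bs,bx in(("top",(292,180,330,265),(345,155,430,245)),("scene",(310,230,372,298),(235,265,322,345))):
    im=cv2.imread(f"pics/{n}0.png");h=cv2.cvtColor(im,cv2.COLOR_BGR2HSV);H,S,V=[h[...,i].astype(int) for i in range(3)];c=calibration(n)
    def box(b):
        m=np.zeros(H.shape,bool);m[b[1]:b[3],b[0]:b[2]]=1;return m
    bl=cnts(cv2.morphologyEx((box(bs)&(S<50)&(V>120)).astype(np.uint8),cv2.MORPH_OPEN,np.ones((7,7))),50)[0]
    P=poly(c,bl,.0025).astype(np.float32);r=cv2.minAreaRect(P);print(n,"blade",np.round(r[0],4),np.round(r[1],3),r[2])
    hd=cnts(box(bs)&(H<22)&(S>90),30)[0];P=poly(c,hd,.06).astype(np.float32);r=cv2.minAreaRect(P);print(n,"handle",np.round(r[0],4),np.round(r[1],3),r[2])
    sh=cnts(cv2.morphologyEx((box(bx)&((S<70)|((H<25)&(S>100)))).astype(np.uint8),cv2.MORPH_OPEN,np.ones((5,5))),500)[0]
    r=cv2.minAreaRect(sh);ap=cv2.approxPolyDP(cv2.convexHull(sh),6,True).reshape(-1,2);print(ap.tolist())
    for p in ap: print(np.round(onz(c,p,.022)[:2],4),np.round(onz(c,p,.008)[:2],4))
```

```text
top blade [0.5618 0.1407] [0.11  0.081] 6.65291690826416
top handle [0.4507 0.1273] [0.092 0.018] 5.82958459854126
[[367, 161], [424, 176], [407, 240], [350, 223]]
[ 0.6924 -0.0233] [ 0.696  -0.0241]
[ 0.647  -0.1849] [ 0.6502 -0.1871]
[ 0.4634 -0.1319] [ 0.4652 -0.1337]
[0.513  0.0275] [0.5152 0.0271]
scene blade [0.5727 0.1427] [0.09  0.078] 6.981163024902344
scene handle [0.4602 0.1228] [0.101 0.022] 7.829662799835205
[[304, 278], [312, 330], [248, 337], [245, 284]]
[0.5305 0.026 ] [0.5182 0.0313]
[ 0.7072 -0.031 ] [ 0.6974 -0.0265]
[ 0.6582 -0.1865] [ 0.6477 -0.1842]
[ 0.4813 -0.1334] [ 0.4682 -0.1303]
```

```bash
cat >> h.py <<'E'
def yaw(s):
    x=R.from_rotvec(s["ee_rot"]).apply([1,0,0]);return np.degrees(np.arctan2(x[1],x[0]))
def rel(p,yawd):
    """rows numbers to bring TCP to p with tool x at yawd (deg)"""
    s=readout.read_state();r=R.from_rotvec(s["ee_rot"])
    d=r.inv().apply(np.array(p)-s["tool_pos"])*1000
    sp=-(yawd-yaw(s)+180)%360-180 if 0 else ((-(yawd-yaw(s))+180)%360-180)
    print("yaw",round(yaw(s),2),"q",np.round(s["joint_pos"],2),"rel",np.round(d,1),"spin",round(sp,2))
E
python3 - <<'E'
from h import *
rel([.473,.130,.25],6.3);rel([.473,.130,.25],186.3)
s=readout.read_state();c=calibration("wrist");r=R.from_rotvec(s["ee_rot"])
print(r.inv().apply(c["xyz"]-s["tool_pos"]),(r.inv()*R.from_rotvec(c["rotation"])).as_matrix().round(3))
E
```

```text
yaw 24.57 q [-1.28  0.29 -0.15  1.13 -0.    1.43] rel [ 4.842e+02 -4.463e+02  1.000e-01] spin 18.27
yaw 24.57 q [-1.28  0.29 -0.15  1.13 -0.    1.43] rel [ 4.842e+02 -4.463e+02  1.000e-01] spin -161.73
[ 0.08238384 -0.00049589 -0.12383965] [[ 0.001 -0.946 -0.323]
 [ 1.     0.001 -0.   ]
 [ 0.001 -0.323  0.946]]
```

```bash
python3 -m inch '[[30,-28,0,-10],[60,-56,0,-20],[90,-84,0,-30],[120,-112,0,-40],[150,-140,0,-50],[180,-168,0,-60],[210,-196,0,-70],[240,-224,0,-80]]'; python3 -c "
from h import *
rel([.473,.130,.25],186.3)"
```

```text
time: 1.15
tool_pos: [0.3437, -0.1727, 0.25]
ee_rot: [1.915, 2.49, 0.0]
ft_force: [-0.6, 0.0, -0.7]
opening: 0.0853
grip_force: 0.0
yaw 104.89 q [-0.66  0.02 -0.48  1.07  0.    0.65] rel [259.3 202.7  -0. ] spin -81.41
```

```bash
python3 -m inch '[[32,25,0,-10.2],[65,51,0,-20.4],[97,76,0,-30.5],[130,101,0,-40.7],[162,127,0,-50.9],[194,152,0,-61],[227,177,0,-71.2],[259,203,0,-81.4]]'; python3 -m inch '[[259,203,0,0]]' >/dev/null --help 2>/dev/null
python3 - <<'E'
from h import *
rel([.473,.130,.25],186.3)
c=calibration("wrist");im=read_camera("wrist");cv2.imwrite("pics/w1.png",im[:,:,::-1])
h=cv2.cvtColor(im,cv2.COLOR_RGB2HSV);H,S,V=[h[...,i].astype(int) for i in range(3)]
for nm,m,z in(("blade",(S<50)&(V>120),.0025),("handle",(H<22)&(S>80),.06)):
  for q in cnts(cv2.morphologyEx(m.astype(np.uint8),cv2.MORPH_OPEN,np.ones((9,9))),1500)[:3]:
    r=cv2.minAreaRect(poly(c,q,z).astype(np.float32));print(nm,cv2.boundingRect(q),np.round(r[0],4),np.round(r[1],4),round(r[2],2))
E
```

```text
time: 2.15
tool_pos: [0.475, 0.1292, 0.2499]
ee_rot: [0.173, -3.137, 0.0]
ft_force: [0.9, -0.4, 0.1]
opening: 0.0854
grip_force: 0.0
yaw -173.68 q [ 0.12  0.23 -0.24  1.1  -0.    0.01] rel [ 1.9  1.1 -0.1] spin 0.02
blade (0, 158, 186, 214) [ 0.5774 -0.0813] [0.1524 0.1845] 73.21
blade (278, 239, 83, 94) [0.5639 0.1435] [0.0979 0.0794] 7.01
handle (466, 109, 174, 199) [0.4609 0.3095] [0.1563 0.1304] 20.22
handle (0, 256, 103, 91) [ 0.575  -0.0763] [0.0818 0.0829] 6.34
handle (275, 380, 87, 92) [0.6748 0.1529] [0.0693 0.1095] 86.48
```

View pics/w1.png

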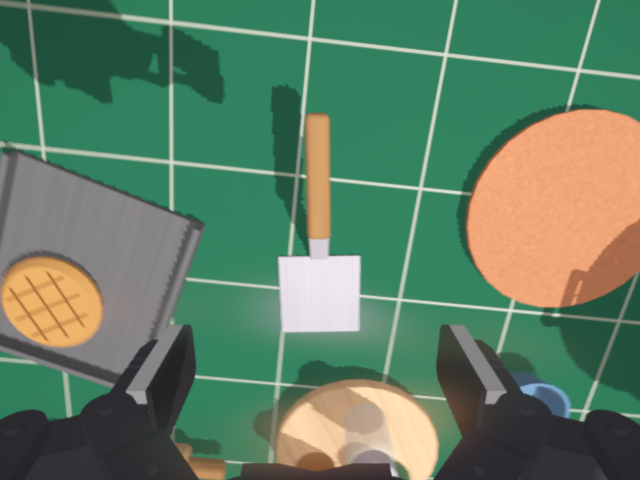

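The wrist view has the spatula centred, with the blade at (279–360, 256–332) and the handle at (306–330, 114–238). The sheet and bread are at the left and the plate at the right.

Run:
```python
from h import *
c=calibration("wrist")
B=[onz(c,p,.0025)[:2] for p in[(279,257),(360,256),(360,332),(281,332)]]
print(np.round(B,4),"ctr",np.mean(B,0),[np.linalg.norm(B[i]-B[i-1]).round(4) for i in range(4)])
d=(B[2]+B[3]-B[0]-B[1])/2;print("yaw blade",np.degrees(np.arctan2(d[1],d[0])))
a,b=onz(c,(317.5,114),.06)[:2],onz(c,(318.5,238),.06)[:2];d=b-a;print("handle",a,b,np.linalg.norm(d),np.degrees(np.arctan2(d[1],d[0])),"grip by handle",b-.025*d/np.linalg.norm(d), "origin",b+.075*d/np.linalg.norm(d))
im=cv2.imread("pics/w1.png");h=cv2.cvtColor(im,cv2.COLOR_BGR2HSV);H,S,V=[h[...,i].astype(int) for i in range(3)]
m=(H<22)&(S>80);m[:,:450]=0;m[:90]=0;m[330:]=0
k=cnts(m,2000)[0];k=np.array([p for p in k.reshape(-1,2) if p[0]<638]);P=poly(c,k,.012);A=np.c_[2*P,np.ones(len(P))];s=np.linalg.lstsq(A,(P**2).sum(1),rcond=None)[0];print("plate",s[:2],np.sqrt(s[2]+s[0]**2+s[1]**2))
for p in[(10,150),(203,226)]: print("sheet front corner",onz(c,p,.022))
```

```text
[[0.5396 0.1069]
 [0.5295 0.1817]
 [0.6095 0.1943]
 [0.6189 0.1163]] ctr [0.57437114 0.14980108] [np.float64(0.0799), np.float64(0.0755), np.float64(0.081), np.float64(0.0785)]
yaw blade 7.8548117157237165
handle [0.40580936 0.12610151] [0.49734141 0.13819885] 0.09232801312415086 7.52886845104124 grip by handle [0.47255694 0.13492321] origin [0.57169484 0.14802578]
plate [0.46601256 0.3567071 ] 0.09007706653275682
sheet front corner [ 0.46541221 -0.11736314  0.022     ]
sheet front corner [0.51119412 0.04008349 0.022     ]
```

The calibration read now doesn't match the arm's pose when that picture was taken, because the arm was still settling. I'll retake it now it has settled.

```bash
cat > m.py <<'E'
from h import *
c=calibration("wrist");im=read_camera("wrist");rel([.473,.130,.25],186.3)
h=cv2.cvtColor(im,cv2.COLOR_RGB2HSV);H,S,V=[h[...,i].astype(int) for i in range(3)]
cv2.imwrite("pics/w2.png",im[:,:,::-1])
W=(S<50)&(V>120);W[:,:240]=0;W[:,400:]=0;W[345:]=0
q=cnts(cv2.morphologyEx(W.astype(np.uint8),cv2.MORPH_OPEN,np.ones((31,31))),1500)[0]
r=cv2.minAreaRect(poly(c,q,.0025).astype(np.float32));print("blade",np.round(r[0],4),np.round(r[1],4),round(r[2],2),cv2.boundingRect(q))
O=(H<22)&(S>80);Q=O.copy();Q[:,:280]=0;Q[:,350:]=0;Q[260:]=0
q=cnts(Q,800)[0];r=cv2.minAreaRect(poly(c,q,.06).astype(np.float32));print("handle",np.round(r[0],4),np.round(r[1],4),round(r[2],2),cv2.boundingRect(q))
Q=O.copy();Q[:,:440]=0;Q[:90]=0;Q[330:]=0
k=cnts(Q,2000)[0];k=np.array([p for p in k.reshape(-1,2) if p[0]<638]);P=poly(c,k,.012);A=np.c_[2*P,np.ones(len(P))];s=np.linalg.lstsq(A,(P**2).sum(1),rcond=None)[0];print("plate",s[:2],np.sqrt(s[2]+s[0]**2+s[1]**2))
M=((S<60)&(V<170));M[:,230:]=0
q=cnts(cv2.morphologyEx(M.astype(np.uint8),cv2.MORPH_OPEN,np.ones((7,7))),1500)[0]
ap=cv2.approxPolyDP(cv2.convexHull(q),8,True).reshape(-1,2);print([(p.tolist(),np.round(onz(c,p,.022)[:2],4).tolist()) for p in ap])
print("t",readout.read_state()["time"])
E
python3 m.py
```

```text
yaw -173.6 q [ 0.12  0.23 -0.24  1.1   0.    0.01] rel [ 2.8 -0.3 -0.4] spin 0.1
blade [0.5717 0.1431] [0.0805 0.0778] 6.86 (273, 253, 81, 77)
handle [0.4488 0.1272] [0.0925 0.0173] 6.75 (300, 109, 25, 126)
plate [0.46665646 0.35177697] 0.08983746998049354
[([0, 144], [0.4615, -0.1248]), ([196, 218], [0.5047, 0.0339]), ([196, 479], [0.7984, 0.0428]), ([0, 479], [0.8232, -0.1666])]
t 2.25
```

```bash
python3 -c "
from h import *
rel([.4715,.1307,.05],186.8)"
```

```text
yaw -173.6 q [ 0.12  0.23 -0.24  1.1   0.    0.01] rel [  4.3   0.4 199.6] spin -0.4
```

```bash
python3 -m inch '[[2,0,50,0],[4,0,100,-0.4],[4,0,150,-0.4],[4,0,180,-0.4],[4,0,199,-0.4],[4,0,199.5,-0.4],[4,0,199.5,-0.4]]' ; python3 -m inch '[[0,0,0,0],[0,0,0,0],[0,0,0,0],[0,0,0,0],[0,0,0,0],[0,0,0,0]]' 0; python3 -c "
from h import *
rel([.4715,.1307,.05],186.8)"
```

```text
time: 3.12
tool_pos: [0.4711, 0.1272, 0.0512]
ee_rot: [-0.173, 3.136, 0.0]
ft_force: [-0.3, 0.2, 0.1]
opening: 0.0855
grip_force: 0.0
time: 3.88
tool_pos: [0.4709, 0.1274, 0.0507]
ee_rot: [-0.175, 3.137, 0.0]
ft_force: [-0.5, -0.7, 4.1]
opening: 0.0165
grip_force: 59.1
yaw -173.63 q [ 0.11  0.44 -0.54  0.6   0.    0.  ] rel [-1.   3.2  0.7] spin -0.43
```

```bash
python3 -m inch '[[0,0,-15,0],[0,0,-35,0],[0,0,-60,0],[0,0,-60,0]]'; python3 -c "
from h import *
rel([.362,-.0366,.11],164)"
```

```text
time: 4.38
tool_pos: [0.4717, 0.1274, 0.1115]
ee_rot: [-0.174, 3.134, 0.0]
ft_force: [-0.0, 0.4, -2.4]
opening: 0.0165
grip_force: 58.6
yaw -173.63 q [ 0.11  0.35 -0.47  0.75 -0.    0.  ] rel [ 127.2 -150.9    1.2] spin 22.37
```

```bash
python3 -m inch '[[15,-18,0,3],[35,-42,0,6],[60,-70,0,10],[85,-100,0,15],[110,-130,0,20],[122,-145,0,22],[127,-151,1,22.4],[127,-151,1,22.4]]'; python3 -m inch '[[0,0,0,0],[0,0,0,0]]'
cat > m2.py <<'E'
from h import *
import sys
c=calibration("wrist");im=read_camera("wrist");rel([.362,-.0366,.11],164)
cv2.imwrite(f"pics/{sys.argv[1]}.png",im[:,:,::-1])
ct=calibration("top");it=read_camera("top");cv2.imwrite(f"pics/{sys.argv[1]}t.png",it[:,:,::-1])
for n,c,im in(("wrist",c,im),("top",ct,it)):
    h=cv2.cvtColor(im,cv2.COLOR_RGB2HSV);H,S,V=[h[...,i].astype(int) for i in range(3)]
    O=(H<25)&(S>100)&(V>80)
    for q in cnts(O,300):
        P=poly(c,q,.020);x=P.mean(0)
        if np.linalg.norm(x-[.603,-.106])<.06:
            e=cv2.minEnclosingCircle(P.astype(np.float32));print(n,"bread",np.round(e[0],4),round(e[1],4),cv2.boundingRect(q))
E
python3 m2.py w3
```

```text
time: 5.38
tool_pos: [0.361, -0.0367, 0.109]
ee_rot: [-0.438, -3.11, -0.0]
ft_force: [0.5, 0.0, -2.4]
opening: 0.0171
grip_force: 59.0
time: 5.62
tool_pos: [0.3616, -0.0363, 0.1094]
ee_rot: [0.436, 3.111, 0.0]
ft_force: [0.4, -0.8, -2.3]
opening: 0.017
grip_force: 59.0
yaw 164.03 q [-0.3   0.14 -0.77  0.66  0.   -0.02] rel [-0.5 -0.1 -0.5] spin 0.03
top bread [ 0.6007 -0.1051] 0.0461 (381, 177, 32, 32)
```

View pics/w3.png

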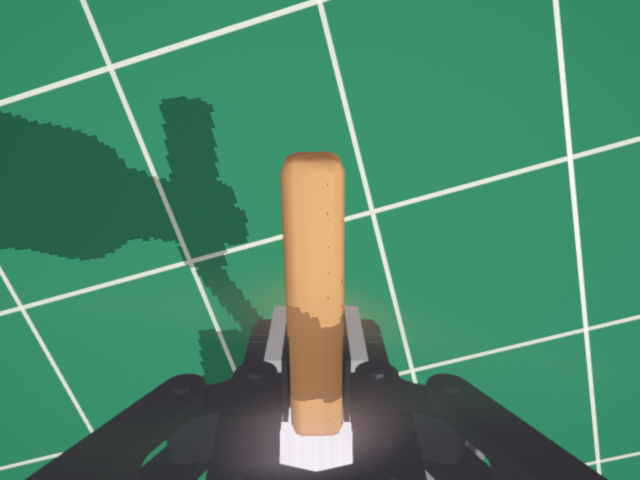

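The wrist view shows the handle held straight between the pads, at columns 283–344. The gripper hides everything ahead of it. I'll check the blade against the bread in the two fixed cameras.

Run:
```python
from h import *
s=readout.read_state();cc=[]
for n in("top","scene"):
    c=calibration(n);im=read_camera(n)
    p=proj(c,[.458,-.064,.06]).astype(int);print(n,"blade expected px",p)
    a=im[max(0,p[1]-75):p[1]+75,p[0]-90:p[0]+90][:,:,::-1];cc.append(cv2.resize(a,(720,600) if 0 else (396,330)))
cv2.imwrite("pics/b1.png",np.hstack(cc))
```

```text
top blade expected px [383 240]
scene blade expected px [264 261]
```

View pics/b1.png

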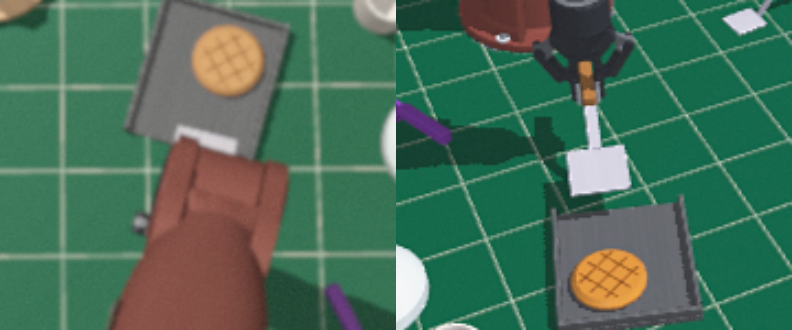

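The top crop shows the blade's front edge at about crop (177–237, 130–150), in line with the sheet. The scene crop shows the whole blade at (568–630, 148–195), level in front of the sheet. Next I measure it.

Run:
```python
from h import *
f={}
for n,b in(("scene",(225,235,290,280)),("top",(365,218,405,240))):
    c=calibration(n);im=read_camera(n);h=cv2.cvtColor(im,cv2.COLOR_RGB2HSV);H,S,V=[h[...,i].astype(int) for i in range(3)]
    m=np.zeros(H.shape,bool);m[b[1]:b[3],b[0]:b[2]]=1;m&=(S<50)&(V>140)
    m=cv2.morphologyEx(m.astype(np.uint8),cv2.MORPH_OPEN,np.ones((11,11) if n=="scene" else (3,3)))
    q=cnts(m,20)[0];r=cv2.minAreaRect(poly(c,q,.061).astype(np.float32));print(n,cv2.boundingRect(q),np.round(r[0],4),np.round(r[1],4),round(r[2],2))
    print(np.round(cv2.boxPoints(r),4).tolist())
s=readout.read_state();print(s["tool_pos"],s["ft_force"],s["torque"])
```

```text
scene (253, 253, 26, 21) [ 0.4638 -0.062 ] [0.0713 0.0817] 70.27
[[0.41339999437332153, -0.08169999718666077], [0.490200012922287, -0.10930000245571136], [0.5142999887466431, -0.0421999990940094], [0.4374000132083893, -0.014600000344216824]]
top (372, 222, 29, 13) [ 0.4928 -0.071 ] [0.0812 0.0214] 74.61
[[0.4717000126838684, -0.10729999840259552], [0.49239999055862427, -0.11299999803304672], [0.5138999819755554, -0.034699998795986176], [0.4932999908924103, -0.028999999165534973]]
[ 0.36138831 -0.03668492  0.10951791] [-0.24294727 -0.42678255 -2.02623159] [0.06363688 0.17680465 0.01820421]
```

```bash
python3 -m inch '[[-10,-1,0,0],[-25,-2,5,0],[-35,-2,20,0],[-35,-2,36,0],[-35,-2,45,0],[-35,-2,48,0],[-35,-2,48,0]]'; python3 -m inch '[[0,0,1,0],[0,0,1,0]]';python3 -m inch '[[0,0,1,0],[0,0,1,0]]'; python3 -m inch '[[0,0,1,0],[0,0,1,0]]'
```

```text
time: 6.8
tool_pos: [0.3946, -0.0485, 0.0615]
ee_rot: [-0.438, -3.111, -0.0]
ft_force: [-0.6, 0.5, -1.9]
opening: 0.0169
grip_force: 59.0
time: 7.05
tool_pos: [0.3946, -0.0484, 0.0608]
ee_rot: [0.438, 3.11, -0.0]
ft_force: [0.7, 0.6, -2.5]
opening: 0.0167
grip_force: 59.0
time: 7.3
tool_pos: [0.3944, -0.0484, 0.0595]
ee_rot: [0.438, 3.111, -0.0]
ft_force: [0.6, -0.2, -2.7]
opening: 0.0168
grip_force: 59.0
time: 7.55
tool_pos: [0.3943, -0.0483, 0.0586]
ee_rot: [-0.438, -3.111, -0.0]
ft_force: [-1.5, 1.0, 1.9]
opening: 0.0174
grip_force: 59.6
```

```bash
python3 -m inch '[[-8,0,0,0],[-16,0,0,0],[-24,0,0,0],[-32,0,0,0],[-40,0,0,0],[-48,0,0,0],[-54,0,0,0],[-60,0,0,0]]'; python3 -m inch '[[-6,0,0,0],[-12,0,0,0],[-18,0,0,0],[-24,0,0,0],[-24,0,0,0]]'; python3 m2.py w4
```

```text
time: 8.55
tool_pos: [0.4514, -0.0647, 0.0585]
ee_rot: [-0.438, -3.109, -0.001]
ft_force: [-10.3, 2.7, 13.9]
opening: 0.0171
grip_force: 61.2
time: 9.18
tool_pos: [0.4752, -0.0715, 0.0586]
ee_rot: [-0.438, -3.11, -0.0]
ft_force: [-7.0, 1.7, 9.6]
opening: 0.0172
grip_force: 60.9
yaw 163.97 q [-0.3   0.41 -0.55  0.61  0.   -0.02] rel [118.4   2.3 -51.3] spin -0.03
```

Run:
```python
from h import *
im=read_camera("scene");cv2.imwrite("pics/s4.png",cv2.resize(im[220:350,190:360][:,:,::-1],None,fx=4,fy=4,interpolation=cv2.INTER_CUBIC))
c=calibration("scene");h=cv2.cvtColor(im,cv2.COLOR_RGB2HSV);H,S,V=[h[...,i].astype(int) for i in range(3)]
O=(H<25)&(S>100)&(V>80)
for q in cnts(O,300):
    P=poly(c,q,.022)
    if np.linalg.norm(P.mean(0)-[.603,-.106])<.06:
        r=cv2.minAreaRect(P.astype(np.float32));print("bread",np.round(r[0],4),np.round(r[1],4),cv2.boundingRect(q))
```

```text
bread [ 0.6167 -0.1083] [0.0899 0.0918] (254, 302, 35, 28)
```

View pics/s4.png

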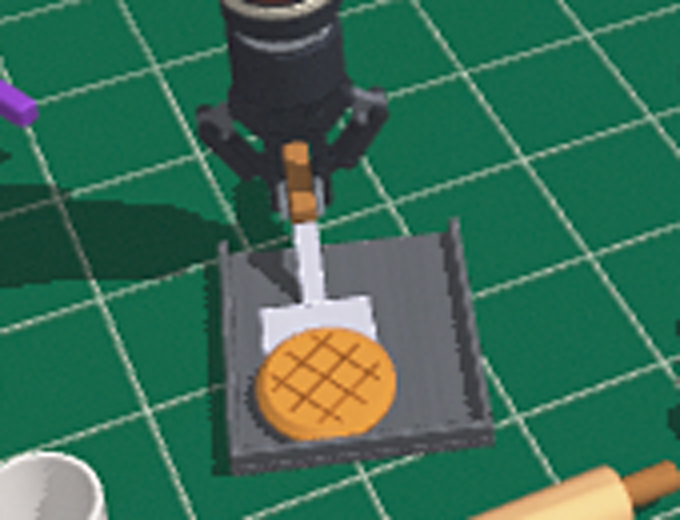

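The blade has entered about 46 mm under the bread, and the bread is against the back lip at crop (326,384). I'll push on about 30 mm.

```bash
python3 -m inch '[[-6,0,0,0],[-12,0,0,0],[-18,0,0,0],[-24,0,0,0],[-29,0,0,0],[-31,0,0,0],[-31,0,0,0]]'; python3 -m inch '[[0,0,-2,0],[0,0,-5,0],[0,0,-10,0],[0,0,-16,0],[0,0,-24,0],[0,0,-32,0],[0,0,-38,0],[0,0,-40,0]]'
python3 - <<'E'
from h import *
im=read_camera("scene");cv2.imwrite("pics/s5.png",cv2.resize(im[200:350,190:360][:,:,::-1],None,fx=3,fy=3,interpolation=cv2.INTER_CUBIC))
E
```

```text
time: 10.2
tool_pos: [0.5047, -0.08, 0.0586]
ee_rot: [-0.438, -3.11, -0.0]
ft_force: [-6.3, 2.6, 10.2]
opening: 0.0173
grip_force: 60.9
time: 11.2
tool_pos: [0.5052, -0.0802, 0.0991]
ee_rot: [0.438, 3.11, -0.0]
ft_force: [0.8, 0.4, -3.9]
opening: 0.0172
grip_force: 58.9
```

View pics/s5.png

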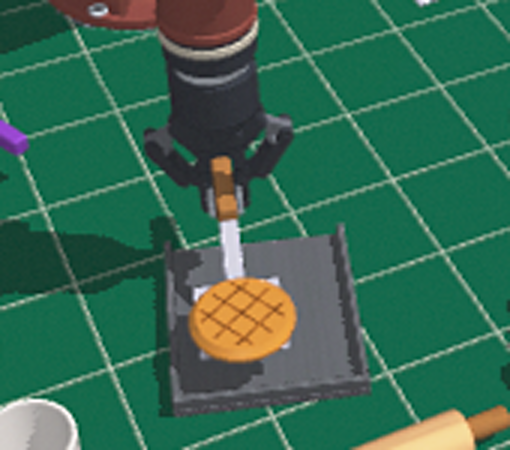

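The bread sits well centred on the blade (crop (243,318), blade corners showing front and rear) and is clear of the sheet. Next is a gentle carry to a staging pose short of the plate.

```bash
python3 -c "
from h import *
rel([.308,.217,.099],220)"
```

```text
yaw 163.97 q [-0.3   0.4  -0.42  0.74  0.   -0.02] rel [ 2.715e+02  2.312e+02 -2.000e-01] spin -56.03
```

```bash
python3 -m inch '[[2,2,0,-0.4],[7,6,0,-1.3],[14,12,0,-2.8],[23,20,0,-4.8],[35,30,0,-7.3],[49,42,0,-10.1],[62,53,0,-12.9],[76,65,0,-15.7]]'; python3 -c "
from h import *
rel([.308,.217,.099],220)"
```

```text
time: 12.25
tool_pos: [0.4491, 0.0044, 0.0986]
ee_rot: [0.004, 3.141, 0.0]
ft_force: [0.2, -0.5, -2.8]
opening: 0.0171
grip_force: 58.8
yaw 179.87 q [-0.15  0.3  -0.58  0.68  0.   -0.15] rel [141.6 212.3  -0.4] spin -40.13
```

```bash
python3 -m inch '[[10,15,0,-2.8],[20,30,0,-5.6],[30,45,0,-8.4],[40,60,0,-11.2],[50,75,0,-14.1],[60,90,0,-16.9],[70,105,0,-19.7],[79,119,0,-22.5]]'; python3 -c "
from h import *
rel([.308,.217,.099],220)"
```

```text
time: 13.25
tool_pos: [0.3708, 0.1237, 0.0985]
ee_rot: [-0.609, 3.082, 0.0]
ft_force: [0.7, 0.7, -3.3]
opening: 0.017
grip_force: 58.8
yaw -157.64 q [ 0.13  0.21 -0.72  0.64  0.   -0.26] rel [ 22.6 110.1  -0.5] spin -17.64
```

```bash
python3 -m inch '[[4,18,0,-2.8],[7,36,0,-5.6],[11,53,0,-8.4],[14,69,0,-11],[17,84,0,-13.4],[20,96,0,-15.5],[22,104,0,-17],[23,109,0,-17.6]]';python3 -m inch '[[0,1,0,0],[0,1,0,0],[0,1,0,0]]'
python3 - <<'E'
from h import *
rel([.308,.217,.099],220);I=[]
for n in("scene","top"):
    c=calibration(n);im=read_camera(n);h=cv2.cvtColor(im,cv2.COLOR_RGB2HSV);H,S,V=[h[...,i].astype(int) for i in range(3)]
    p=proj(c,[.391,.287,.06]).astype(int);print(n,p);I.append(cv2.resize(im[p[1]-60:p[1]+60,p[0]-78:p[0]+78][:,:,::-1],(390,300),interpolation=cv2.INTER_CUBIC))
cv2.imwrite("pics/s6.png",np.hstack(I))
E
```

```text
time: 14.25
tool_pos: [0.3088, 0.2154, 0.0985]
ee_rot: [1.07, -2.954, 0.0]
ft_force: [-1.0, 0.3, -2.2]
opening: 0.017
grip_force: 58.9
time: 14.62
tool_pos: [0.3087, 0.2156, 0.0985]
ee_rot: [-1.068, 2.955, -0.0]
ft_force: [0.3, 0.6, -3.5]
opening: 0.017
grip_force: 58.9
yaw -140.27 q [ 0.41  0.18 -0.76  0.63 -0.   -0.28] rel [-0.4  1.5 -0.5] spin -0.27
scene [361 215]
top [256 265]
```

View pics/s6.png

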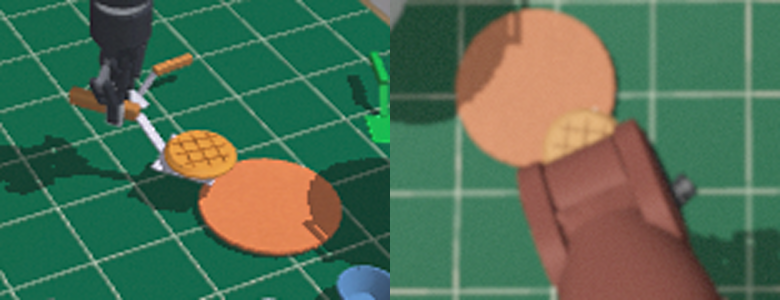

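The left (scene) crop shows the bread still centred on the blade at (199,155), beside the plate. The right (top) crop shows its front half overlapping the near plate edge. I'll measure where the bread is.

Run:
```python
from h import *
c=calibration("scene");im=read_camera("scene");h=cv2.cvtColor(im,cv2.COLOR_RGB2HSV);H,S,V=[h[...,i].astype(int) for i in range(3)]
m=(H>11)&(H<24)&(S>120)&(V>120);m[:,:345]=0;m[:,385:]=0;m[:200]=0;m[240:]=0
q=cnts(m,100)[0];r=cv2.minAreaRect(poly(c,q,.0625).astype(np.float32));print(cv2.boundingRect(q),np.round(r[0],4),np.round(r[1],4))
b=np.array(r[0]);g=readout.read_state()["tool_pos"][:2];w=np.array([np.cos(np.radians(39.7)),np.sin(np.radians(39.7))]);n=np.array([-w[1],w[0]])
print("bread from grip",(b-g)@w,(b-g)@n);d=np.array([.468,.3516])-b;print("to plate",d@w,d@n)
rel([.308,.217,.0645],219.7)
```

```text
(349, 207, 29, 20) [0.4002 0.2888] [0.0881 0.0957]
bread from grip 0.11719167334222604 -0.0022711230034529427
to plate 0.09230796314963045 0.005013500574922873
yaw -140.26 q [ 0.42  0.18 -0.76  0.63 -0.   -0.28] rel [-0.4  1.4 34. ] spin 0.04
```

```bash
python3 -m inch '[[0,1,4,0],[0,2,10,0],[0,3,17,0],[0,3,24,0],[0,3,29,0],[0,3,32,0],[0,3,33,0],[0,3,33,0]]'; python3 -m inch '[[0,0,0.5,0],[0,0,0.5,0]]'
```

```text
time: 15.78
tool_pos: [0.3067, 0.2181, 0.0656]
ee_rot: [-1.068, 2.954, 0.0]
ft_force: [-0.8, 0.8, -3.0]
opening: 0.0171
grip_force: 58.9
time: 16.02
tool_pos: [0.3066, 0.2182, 0.0651]
ee_rot: [-1.068, 2.954, 0.0]
ft_force: [-0.5, 0.2, -3.6]
opening: 0.0171
grip_force: 58.9
```

```bash
python3 -m inch '[[-10,0,0,0],[-30,0,0.5,0],[-58,0,0.8,0],[-88,0,0.8,0],[-26,0,0.8,0],[36,0,0.8,0],[70,0,0.8,0],[80,0,0.8,0]]'
python3 - <<'E'
from h import *
I=[]
for n in("scene","top"):
    c=calibration(n);im=read_camera(n)
    p=proj(c,[.44,.32,.02]).astype(int);print(n,p);I.append(cv2.resize(im[p[1]-60:p[1]+60,p[0]-78:p[0]+78][:,:,::-1],(390,300),interpolation=cv2.INTER_CUBIC))
cv2.imwrite("pics/s7.png",np.hstack(I))
E
```

```text
time: 17.02
tool_pos: [0.2439, 0.1663, 0.0643]
ee_rot: [1.068, -2.954, -0.0]
ft_force: [1.8, -0.7, -2.2]
opening: 0.0171
grip_force: 59.2
scene [376 231]
top [246 249]
```

View pics/s7.png

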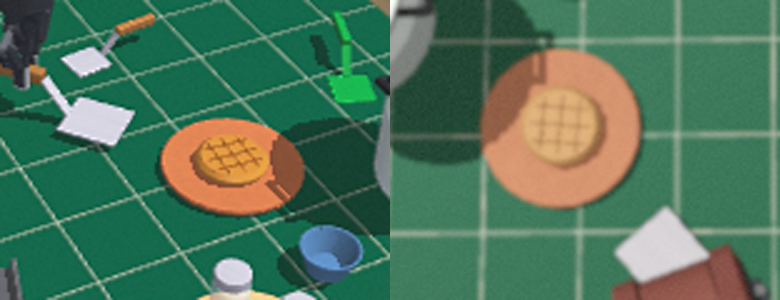

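The bread came off cleanly. In both crops it lies flat near the plate's middle: scene (234,160), top (563,126) on a plate centred at about (561,128). The picture budget is used up, so from here I check by numbers.

```bash
cat > b.py <<'E'
from h import *
for n,bx in(("scene",(345,205,435,268)),("top",(195,195,280,285))):
    c=calibration(n);im=read_camera(n);h=cv2.cvtColor(im,cv2.COLOR_RGB2HSV);H,S,V=[h[...,i].astype(int) for i in range(3)]
    B=np.zeros(H.shape,bool);B[bx[1]:bx[3],bx[0]:bx[2]]=1
    m=(B&(H>12)&(H<24)&(S>90)).astype(np.uint8);m=cv2.morphologyEx(m,cv2.MORPH_CLOSE,np.ones((5,5)))
    q=cnts(m,200)
    if q: r=cv2.minAreaRect(poly(c,q[0],.022).astype(np.float32));print(n,"bread",np.round(r[0],4),np.round(r[1],4))
    q=cnts(B&(H<24)&(S>90),500)
    if q: r=cv2.minAreaRect(poly(c,q[0],.012).astype(np.float32));print(n,"plate",np.round(r[0],4),np.round(r[1],4))
E
python3 b.py; python3 -c "
from h import *
rel([.40,-.0275,.11],164)"
```

```text
scene bread [0.4729 0.3499] [0.0918 0.091 ]
scene plate [0.471  0.3517] [0.1804 0.182 ]
top bread [0.4704 0.3503] [0.0919 0.0912]
top plate [0.4697 0.3518] [0.1815 0.1795]
yaw -140.24 q [ 0.35  0.11 -0.98  0.47  0.   -0.34] rel [   7.2 -248.   -45.2] spin 55.76
```

```bash
python3 -m inch '[[2,-5,-20,1],[2,-25,-45,6],[3,-60,-45,14],[4,-100,-45,23],[5,-145,-45,32],[6,-190,-45,42],[7,-230,-45,51],[7,-248,-45,55.8]]'; python3 -m inch '[[0,0,0,0],[0,0,0,0]]';python3 -c "
from h import *
rel([.468,-.047,.0605],164)"
```

```text
time: 18.23
tool_pos: [0.4015, -0.03, 0.1093]
ee_rot: [0.446, 3.108, -0.0]
ft_force: [-0.5, 1.5, -2.0]
opening: 0.0167
grip_force: 59.2
time: 18.48
tool_pos: [0.3982, -0.0276, 0.109]
ee_rot: [-0.435, -3.111, -0.001]
ft_force: [-0.1, -0.1, -2.0]
opening: 0.0174
grip_force: 59.2
yaw 164.08 q [-0.25  0.21 -0.69  0.68  0.    0.02] rel [-72.4   0.5  48.4] spin 0.08
```

```bash
python3 -m inch '[[-12,0,0,0],[-35,0,0,0],[-60,0,8,0],[-72,0,22,0],[-72,0,36,0],[-72,0,44,0],[-72,0,48,0],[-72,0,48,0]]'; python3 -m inch '[[0,0,1,0],[0,0,1,0]]'; python3 -m inch '[[0,0,1,0],[0,0,1,0]]'
```

```text
time: 19.48
tool_pos: [0.4672, -0.0479, 0.0612]
ee_rot: [-0.438, -3.111, -0.0]
ft_force: [0.6, -0.6, -1.9]
opening: 0.0169
grip_force: 59.2
time: 19.73
tool_pos: [0.4677, -0.0481, 0.0605]
ee_rot: [0.438, 3.11, -0.0]
ft_force: [-1.1, -0.6, -1.4]
opening: 0.0168
grip_force: 59.2
time: 19.98
tool_pos: [0.4676, -0.0481, 0.0593]
ee_rot: [0.438, 3.111, -0.0]
ft_force: [-0.7, 0.8, -2.0]
opening: 0.0169
grip_force: 59.2
```

```bash
python3 -m inch '[[0,0,0.8,0],[0,0,0.8,0]]'; python3 -m inch '[[0,0,0,0],[0,0,0,0],[0,0,0,0],[0,0,0,0],[0,0,0,0]]' 85;  python3 -m inch '[[0,0,-20,0],[0,0,-60,0],[0,0,-120,0],[0,0,-170,0],[0,0,-191,0],[0,0,-191,0]]'
python3 - <<'E'
from h import *
c=calibration("scene");im=read_camera("scene")
h=cv2.cvtColor(im,cv2.COLOR_RGB2HSV);H,S,V=[h[...,i].astype(int) for i in range(3)]
m=np.zeros(H.shape,bool);m[270:345,235:322]=1;m&=(S<50)&(V>150)
q=cnts(cv2.morphologyEx(m.astype(np.uint8),cv2.MORPH_OPEN,np.ones((11,11))),100)[0]
r=cv2.minAreaRect(poly(c,q,.0105).astype(np.float32));print("blade",np.round(r[0],4),np.round(r[1],4),r[2])
d=np.array(r[0])-[.579,-.078];print("in sheet",d@[.961,-.276],d@[.276,.961])
for n in("scene","top"):
    c=calibration(n);im=read_camera(n);V=im.max(2)
    p=proj(c,[.49,-.37,.07]).astype(int);m=np.zeros(V.shape,bool);m[p[1]-25:p[1]+25,p[0]-25:p[0]+25]=1
    for q in cnts(m&(V<75),10)[:2]:
        ctr=q.reshape(-1,2).mean(0);print(n,"knob",cv2.boundingRect(q),ctr,[np.round(onz(c,ctr,z),4)[:2].tolist() for z in(.061,.077)])
rel([.44,-.37,.25],180)
E
```

```text
time: 20.23
tool_pos: [0.4674, -0.048, 0.0586]
ee_rot: [-0.438, -3.111, -0.0]
ft_force: [-2.7, 0.9, 4.6]
opening: 0.0174
grip_force: 60.2
time: 20.85
tool_pos: [0.4675, -0.048, 0.0584]
ee_rot: [0.438, 3.111, 0.0]
ft_force: [0.2, -0.3, -0.5]
opening: 0.0849
grip_force: 0.0
time: 21.6
tool_pos: [0.4684, -0.0483, 0.2507]
ee_rot: [0.438, 3.108, -0.001]
ft_force: [1.2, 0.2, -0.7]
opening: 0.0848
grip_force: 0.0
blade [ 0.5682 -0.0734] [0.0745 0.0836] 69.3907699584961
in sheet -0.01162636909198757 0.0014517948039770232
scene knob (131, 277, 35, 10) [146.67948718 280.55128205] [[0.3921, -0.3787], [0.4091, -0.3781]]
scene knob (151, 300, 11, 13) [155.8125 305.625 ] [[0.4922, -0.3744], [0.5075, -0.374]]
top knob (494, 225, 7, 6) [497.     227.5625] [[0.4911, -0.3748], [0.4887, -0.3704]]
yaw 163.97 q [-0.26  0.19 -0.29  1.09  0.    0.02] rel [ -63.1 -317.    -1.9] spin -16.03
```

```bash
python3 -c "
from h import *
rel([.488,-.373,.25],164)"
```

```text
yaw 163.97 q [-0.26  0.19 -0.29  1.09  0.    0.02] rel [-110.1 -306.6   -2. ] spin -0.03
```

```bash
python3 -m inch '[[-15,-42,0,0],[-33,-92,0,0],[-53,-148,0,0],[-73,-203,0,0],[-92,-256,0,0],[-110,-306,0,0],[-110,-306,0,0],[-110,-306,0,0]]'; python3 -m inch '[[0,0,0,0],[0,0,0,0]]' >/dev/null
cat > k.py <<'E'
from h import *
c=calibration("wrist");im=read_camera("wrist");cv2.imwrite("pics/k.png",im[:,:,::-1])
h=cv2.cvtColor(im,cv2.COLOR_RGB2HSV);V=h[...,2].astype(int);S=h[...,1].astype(int)
p=proj(c,[.490,-.374,.077]).astype(int);print("expect",p)
m=V<70;m[330:]=0;m[:,:p[0]-80]=0;m[:,p[0]+80:]=0
for q in cnts(m,100)[:3]:
    e=cv2.minAreaRect(q);print("dark",cv2.boundingRect(q))
    P=poly(c,q,.077);r=cv2.minEnclosingCircle(P.astype(np.float32));print(np.round(r[0],4),round(r[1],4))
W=(S<60)&(V>110);W[345:]=0;W[:,:p[0]-170]=0;W[:,p[0]+170:]=0
q=cnts(W,3000)[0];print("lid",cv2.boundingRect(q));r=cv2.minEnclosingCircle(poly(c,q,.02).astype(np.float32));print(np.round(r[0],4),round(r[1],4))
rel([.490,-.374,.067],164)
E
python3 k.py
```

```text
time: 22.75
tool_pos: [0.4881, -0.3719, 0.2478]
ee_rot: [-0.439, -3.109, -0.003]
ft_force: [-0.2, 0.3, 0.2]
opening: 0.085
grip_force: 0.0
expect [312 220]
dark (296, 196, 31, 38)
[ 0.4855 -0.3736] 0.014
dark (232, 111, 71, 59)
[ 0.4269 -0.3887] 0.0313
lid (142, 0, 340, 345)
[ 0.4829 -0.3854] 0.1935
yaw 164.03 q [-0.77  0.46  0.1   1.21  0.   -0.49] rel [ -1.6  -1.9 182.7] spin 0.03
```

```bash
python3 -m inch '[[-1,-1,30,0],[-1.6,-2,80,0],[-1.6,-2,130,0],[-1.6,-2,160,0],[-1.6,-2,175,0],[-1.6,-2,181,0],[-1.6,-2,181.5,0]]'; python3 -m inch '[[0,0,0,0],[0,0,0,0],[0,0,0,0],[0,0,0,0],[0,0,0,0],[0,0,0,0]]' 0; python3 -m inch '[[0,0,-5,0],[0,0,-15,0],[0,0,-30,0],[0,0,-50,0],[0,0,-75,0],[0,0,-95,0],[0,0,-100,0],[0,0,-100,0]]'; python3 -c "
from h import *
rel([.468,.351,.17],216)"
```

```text
time: 23.92
tool_pos: [0.4902, -0.3752, 0.0687]
ee_rot: [0.438, 3.11, -0.001]
ft_force: [-0.1, -0.4, 1.3]
opening: 0.0851
grip_force: 0.0
time: 24.68
tool_pos: [0.4899, -0.3749, 0.0683]
ee_rot: [0.438, 3.11, -0.0]
ft_force: [-1.1, 2.2, 5.8]
opening: 0.0225
grip_force: 58.5
time: 25.68
tool_pos: [0.4897, -0.3749, 0.1681]
ee_rot: [0.438, 3.111, -0.0]
ft_force: [-0.0, -0.2, -1.5]
opening: 0.0225
grip_force: 58.8
yaw 163.97 q [-0.77  0.52 -0.03  1.03  0.   -0.49] rel [221.4 691.7  -2.1] spin -52.03
```

```bash
python3 -m inch '[[4,14,0,0],[13,42,0,0],[27,83,0,0],[42,131,0,0],[58,180,0,0],[73,228,0,0],[89,277,0,0],[104,325,0,0]]'; python3 -m inch '[[15,48,0,0],[31,96,0,0],[47,145,0,0],[63,195,0,0],[79,244,0,0],[94,290,0,0],[106,330,0,0],[114,355,0,0]]';  python3 -m inch '[[3,10,0,0],[3,11,0,0],[3,11,0,0],[3,11,0,0]]'; python3 -c "
from h import *
rel([.4685,.351,.084],164)"
```

```text
time: 26.68
tool_pos: [0.4782, -0.0313, 0.1673]
ee_rot: [-0.438, -3.11, -0.001]
ft_force: [0.3, 0.0, -1.4]
opening: 0.0223
grip_force: 58.9
time: 27.68
tool_pos: [0.4662, 0.3409, 0.167]
ee_rot: [-0.435, -3.11, 0.001]
ft_force: [0.2, -0.4, -1.6]
opening: 0.022
grip_force: 58.9
time: 28.18
tool_pos: [0.4682, 0.3494, 0.168]
ee_rot: [-0.44, -3.111, 0.0]
ft_force: [0.1, -0.7, -1.5]
opening: 0.0222
grip_force: 59.0
yaw 163.9 q [ 0.52  0.46 -0.13  0.99 -0.    0.8 ] rel [ 0.2  1.7 84. ] spin -0.1
```

```bash
python3 -m inch '[[0,1,10,0],[0,1.5,28,0],[0,1.5,48,0],[0,1.5,65,0],[0,1.5,77,0],[0,1.5,82,0],[0,1.5,84,0],[0,1.5,84,0]]'; python3 -m inch '[[0,0,1,0],[0,0,2,0],[0,0,2,0]]'; python3 -m inch '[[0,0,1,0],[0,0,1,0]]'; python3 -m inch '[[0,0,0.5,0],[0,0,0.5,0]]'
```

```text
time: 29.18
tool_pos: [0.4688, 0.3518, 0.0843]
ee_rot: [0.438, 3.11, 0.001]
ft_force: [0.3, -0.7, -1.3]
opening: 0.0222
grip_force: 59.0
time: 29.55
tool_pos: [0.4685, 0.3517, 0.0819]
ee_rot: [0.438, 3.111, 0.0]
ft_force: [-0.0, 0.2, -1.4]
opening: 0.0223
grip_force: 59.0
time: 29.8
tool_pos: [0.4685, 0.3517, 0.0808]
ee_rot: [-0.438, -3.111, 0.0]
ft_force: [1.0, -0.1, -1.8]
opening: 0.0227
grip_force: 59.0
time: 30.05
tool_pos: [0.4686, 0.3517, 0.0805]
ee_rot: [0.438, 3.111, 0.0]
ft_force: [1.0, -0.6, 0.3]
opening: 0.0221
grip_force: 59.0
```

```bash
python3 -m inch '[[0,0,0.4,0],[0,0,0.4,0]]'; python3 -m inch '[[0,0,0,0],[0,0,0,0],[0,0,0,0],[0,0,0,0],[0,0,0,0]]' 85;  python3 -m inch '[[0,0,-15,0],[0,0,-50,0],[0,0,-100,0],[0,0,-150,0],[0,0,-170,0],[0,0,-170,0]]'; python3 -m inch '[[50,0,0,0],[100,0,0,0],[150,0,0,0],[170,0,0,0],[170,0,0,0],[170,0,0,0]]'
python3 - <<'E'
from h import *
for n in("scene","top"):
    c=calibration(n);im=read_camera(n);h=cv2.cvtColor(im,cv2.COLOR_RGB2HSV);H,S,V=[h[...,i].astype(int) for i in range(3)]
    p=proj(c,[.469,.351,.089]).astype(int)
    m=np.zeros(V.shape,bool);m[p[1]-20:p[1]+20,p[0]-20:p[0]+20]=1
    for q in cnts(m&(V<75),10)[:2]:
        ctr=q.reshape(-1,2).mean(0);print(n,p,"knob",cv2.boundingRect(q),np.round(onz(c,ctr,.075 if n=="scene" else .089),4))
    m=np.zeros(V.shape,bool);a=proj(c,[.469,.351,.03]).astype(int);m[a[1]-45:a[1]+45,a[0]-45:a[0]+45]=1
    q=cnts(m&(S<80)&(V>80),300)
    if q: r=cv2.minAreaRect(poly(c,q[0],.03).astype(np.float32));print(n,"lid",cv2.boundingRect(q[0]),np.round(r[0],4),np.round(r[1],4))
s=readout.read_state();print(s["time"],s["tool_pos"],s["ft_force"])
E
```

```text
time: 30.3
tool_pos: [0.4686, 0.3518, 0.0803]
ee_rot: [0.438, 3.111, 0.0]
ft_force: [-0.9, -1.2, 4.1]
opening: 0.022
grip_force: 59.3
time: 30.92
tool_pos: [0.4686, 0.3517, 0.08]
ee_rot: [0.438, 3.111, 0.0]
ft_force: [-0.4, -0.1, -0.3]
opening: 0.0852
grip_force: 0.0
time: 31.68
tool_pos: [0.4694, 0.3522, 0.2526]
ee_rot: [0.438, 3.108, 0.004]
ft_force: [0.5, 0.3, -0.4]
opening: 0.0851
grip_force: 0.0
time: 32.42
tool_pos: [0.306, 0.3985, 0.2498]
ee_rot: [0.439, 3.11, -0.0]
ft_force: [0.1, -0.4, 0.6]
opening: 0.0853
grip_force: 0.0
scene [392 216] knob (389, 215, 8, 12) [0.4719 0.3509 0.075 ]
scene lid (368, 209, 47, 43) [0.4684 0.3489] [0.1757 0.159 ]
top [231 236] knob (230, 234, 6, 6) [0.467  0.3479 0.089 ]
top lid (209, 213, 53, 52) [0.4701 0.3517] [0.1474 0.1422]
32.525 [0.30620508 0.39839588 0.24973984] [-0.14619068  0.70165741  0.25165556]
```

The lid is centred on the plate to within about 3 mm. Its height at contact (TCP 80.3 mm) matches a rim resting on the plate. The gripper is clear, so I'm handing in.

```bash
python3 -c "
from plant import ticket
print(ticket.close_job())"
```

```text
the job is handed in; nothing more can be done
None
```

I handed the job in at about 32.5 s; no verdict came back, but by my measurements the bread was within about 3 mm of the plate's centre before covering, the lid stands over it within about 4 mm of centre, and the spatula lies blade down near the middle of the baking sheet.

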